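# Thread a drive shaft through three bearing blocks

### The arm

A 7-joint arm with a two-finger parallel gripper is mounted at the origin on a cart in front of the work surface, level with it; the furniture and walls round the work are solid. World frame = base frame: x ahead of the robot, y to its left, z up, the work surface at z = 0. Lengths are in m, angles in rad, forces in N, time in s.
With the tool pointing down it reaches from about 0.425 to 0.925 m from the base axis. Payload 6.8 kg.
Tool frame: the origin (TCP) lies midway between the tips of the shut fingers; the grasp point (between the pads) lies 19 mm behind it; z points along the fingers, y is the line along which they close (so a half turn about z gives the same grasp; the last joint's range is limited). The gripper opens to 85 mm and grips with 20 to 120 N. Pads are 22 mm wide; open, the fingers measure 114 mm over their backs; the gripper's body (76 mm by 85 mm) begins 54 mm behind the grasp point. The pads swing forward as they close: fully open they stand 13 mm farther back than shut.
Start: joints at [1.228, 0.477, 0.022, 1.555, -0.011, 1.109, -0.083], TCP at [0.157, -0.656, 0.231] pointing down, gripper open.
Joint ranges: [-2.96, 2.96], [-0.34, 2.1], [-1.41, 1.46], [0.24, 2.44], [-1.37, 4.51], [0.17, 1.92], [-2.96, 2.96]. Speed limits (rad/s): [2.39, 2.39, 3.14, 3.14, 3.14, 3.14, 3.14].

### API

Orientations are given as a unit quaternion [w, x, y, z].
In Python, from station import bot, imaging gives the robot as it stands.
- The arm moves only by the tool move_arm, never from a script. Its argument "commands" is a list that holds one entry, the list of rows, each a list of 7 numbers: the shift along the tool's x, y, z in m, then the turn, a rotation vector about the tool's x, y, z in degrees, then the finger opening in m, from 0 to 0.0854. In form: [[[x, y, z, rx, ry, rz, grip], ...]]. A call has 1 to 20 rows; each row shifts and turns the commanded pose from where the row before left it, along the tool's axes as they then stand; what a row does not reach is not made up. A row lasts 1/8 s, in which the tool goes at most 62.5 mm and 10.7 degrees, less where a joint would pass 70% of its speed; a pose out of reach is approached as far as the arm can. A call is refused whole if a number of a shift passes 0.0625 or a number of a turn 10.7, either way. A call with a gripper value outside its range is refused whole. The fingers move at their own pace and stop on an object; "squeeze" is the grip in N (left out, the last holds). Time passes only in rows, so rows that do not move let the fingers close. It gives the time, the measured TCP pose, the force, the opening and the grip force at its end, in the units of the state.
- bot.get_obs(): the state, without advancing time (a new reading comes with each control period).
- imaging.read_camera(name): name is "side" or "top" or "wrist"; returns the picture (384x512x3 uint8, red, green, blue); there is no depth.
- imaging.calibration(name): a dict with "intrinsics" (3x3 intrinsics, pixels), "k1" (the pictures are not rectified: a ray, as slopes to the right and down, at radius r is drawn at 1 + k1 r^2 times it, then the intrinsics apply), "extrinsics" (4x4, takes a point from camera to world coordinates); the wrist camera has in their place "mount" (4x4, takes a point from camera to tool coordinates, whose origin is the TCP and whose axes are the flange's). Camera axes: x right, y down, z forward; pixel columns grow to the right and rows downward; lengths in m; the calibration is good to about 2 mm. A picture is of the moment at which its call begins: read the wrist's pose just before it. calibration takes no time and is no camera call.
- bot.hand_in(): hands the job in; it is judged then, once.
The state is a dict: "t": time; "q": joint angles; "joint_vel": joint speeds; "joint_torque": joint torques, N m; "eef_pos": TCP position; "tool_rot": TCP orientation; "contact_force": force on the tool from outside, world axes, zero at the start; "torque": the same for the moment, N m; "gripper_width": opening from 0.0 (shut) to 1.0 (fully open); "grasp_force": force on a finger pad.
Only numpy, scipy, OpenCV 4.12 (cv2) and the standard library are available. Lean on these libraries where they do the work, as an engineer would, in place of code of your own. Each camera call takes 0.05 s, during which the arm holds its last target. There are 200 camera calls.

### The job

Lift the shaft off its V-rests and thread its plain end through the three green bearing blocks in turn, pushing it home until its collar touches the first block, then let go of it. Only the far block is bolted tight; the other two are finger-tight in slots and may stand a centimetre out of line, so feel for each bore and let the shaft draw the blocks into line. Be gentle: pressing on the blocks or their board with more than about 4 kilograms would mark the bearings; and leave the things lying round about where they are.

Things in the scene. Friction and masses are not known exactly. Their poses are not given: they have to be found in the camera images.
- base: plywood board, 172 x 166 x 18 mm, screwed to the bench, carrying three green pillow blocks. Origin: centre of its underside, at bench height; z up, x the way the shaft is pushed in, y along the blocks' slots. Blocks, along x: near -61 to -39 mm, middle -11 to 11, far 39 to 61. Bores: 15.5 mm, square-edged, parallel to x, 52 mm above the bench. Housings 48 mm across (top 76 mm), feet 136 mm along y
- near_face (a point): fixed point of the board (x = -61, y = 0, z = 52 mm) on the far bore's axis, in the plane of the near block's front face. The near block itself is finger-tight: its bore may lie up to 11 mm to either side (y) of this point, unmeasured. It slides along y only, under about 2.5 N, up to 12.5 mm each way. The shaft is home when its collar face is in this plane
- mid_face (a point): fixed point of the board (x = -11, y = 0, z = 52 mm) on the far bore's axis, in the plane of the middle block's front face. The middle block too is finger-tight: its bore may lie up to 11 mm to either side (y) of this point, unmeasured; it slides just as the near one does
- far_face (a point): centre of the far block's bore at its front face (x = 39, y = 0, z = 52 mm in the board's frame). This block is bolted tight
- shaft: oiled steel shaft, 14 mm in diameter, 192 mm long, 0.11 to 0.22 kg. Origin: on its axis, at the face of its dark collar; x along the axis to the plain end. Plain part: 0 to 132 mm, with a 2 mm chamfer at its end; collar (28 mm across): -10 to 0; stub to grip (14 mm across): -60 to -10 mm. At the start it lies level in the V-rests, its axis 45 mm above the bench
- shaft_nose (a point): centre of the plain end's tip, x = 132 mm in the shaft's frame.
- rest: wooden stand, fixed, 104 x 56 mm, with two V-notched uprights, 49 mm high. Origin: centre of its underside; x along the shaft that lies in it. Uprights 12 mm thick at x = -40 and 40 mm, notches 14 mm deep; the shaft's origin lies at about x = -52 mm, so collar and stub stick out beyond the -x end
- sand_block: cork sanding block, 58 x 105 x 34 mm, loose; origin: centre of its underside. Leave alone.
- masking_tape: roll of masking tape, 98 mm across, 25 mm high, loose; origin: centre of its underside. Leave alone.
- tub_white: white tub of filler, 72 mm across, 68 mm high, loose; origin: centre of its underside. Leave alone.

How it is judged:
By the outcome, as a careful person would: the job done as asked, in the order asked, and still so for the second after the job is handed in, with the robot touching nothing.
It also fails if it takes over 64 s, if anything falls off the work surface, if the arm or the gripper's body presses on something with over 40 N, if the wrist force passes 120 N, or if a joint passes its speed limit or range.

## Working session

There is one attempt and no reset: what is moved stays moved. The work goes in short steps, Python scripts to look and compute and a tool call to move; the robot and the scene stay as the last step left them, time stands still between calls to the robot, and variables do not carry over. Pictures are saved under pics/ and viewed, at most 10 in all, crops included, and the job is handed in when it is done.

Besides the shell and the picture viewer there is one more tool, called after "Request:" as name([rows], argument=value, ...), one row to a line, values as JSON. move_arm: Moves the arm, as the interface text tells. Its arguments: {"type":"object","properties":{"commands":{"type":"array","items":{"type":"array","items":{"type":"array","items":{"type":"number"}}}},"squeeze":{"type":"number"}},"required":["commands"]}

```bash
mkdir -p pics; ls
cat > h.py <<'E'
import numpy as np, cv2
from station import bot, imaging
from scipy.spatial.transform import Rotation as R
def snap(n,f):
    o=bot.get_obs(); im=imaging.read_camera(n); cv2.imwrite(f'pics/{f}.png',im[:,:,::-1]); return o,im
def cam(n,o=None):
    c=imaging.calibration(n); K=np.array(c['intrinsics']); k1=c['k1']
    if n=='wrist':
        T=np.eye(4); T[:3,:3]=R.from_quat(np.roll(o['tool_rot'],-1)).as_matrix(); T[:3,3]=o['eef_pos']; E=T@np.array(c['mount'])
    else: E=np.array(c['extrinsics'])
    return K,k1,E
def ray(n,uv,o=None):
    K,k1,E=cam(n,o); d=np.linalg.solve(K,[uv[0],uv[1],1.])[:2]; s=d.copy()
    for _ in range(20): s=d/(1+k1*(s@s))
    return E[:3,3],E[:3,:3]@np.array([s[0],s[1],1])
def onz(n,uv,z,o=None):
    p,d=ray(n,uv,o); return p+d*(z-p[2])/d[2]
def proj(n,P,o=None):
    K,k1,E=cam(n,o); c=np.linalg.inv(E)@np.append(P,1); s=c[:2]/c[2]; s=s*(1+k1*(s@s)); return (K@np.append(s,1))[:2]
E
python3 - <<'E'
from h import *
for n in ('top','side'):
    snap(n,n+'0'); K,k,E=cam(n); print(n,K.round(1).tolist(),k,E.round(3).tolist())
c=imaging.calibration('wrist'); print(np.round(c['mount'],3).tolist()); print(bot.get_obs())
E
```

```text
pics
top [[468.9, 0.0, 252.5], [0.0, 468.9, 194.8], [0.0, 0.0, 1.0]] -0.17022388573515626 [[0.009, -0.987, 0.158, 0.402], [-1.0, -0.009, -0.0, -0.28], [0.002, -0.158, -0.988, 1.284], [0.0, 0.0, 0.0, 1.0]]
side [[399.3, 0.0, 251.3], [0.0, 399.3, 189.6], [0.0, 0.0, 1.0]] -0.07693911991909955 [[0.119, 0.887, -0.447, 1.043], [0.993, -0.107, 0.052, -0.317], [-0.002, -0.45, -0.893, 0.942], [0.0, 0.0, 0.0, 1.0]]
[[0.0, -0.962, -0.275, 0.069], [1.0, 0.0, 0.0, -0.0], [-0.0, -0.275, 0.962, -0.142], [0.0, 0.0, 0.0, 1.0]]
{'t': 0.1, 'q': array([ 1.22787042,  0.47770088,  0.02235166,  1.55633584, -0.01150596,
        1.10929737, -0.08308754]), 'joint_vel': array([ 0.00024064, -0.00149749, -0.00246614, -0.00363517,  0.00014124,
        0.00046103, -0.00013609]), 'joint_torque': array([ 4.88120088e-03, -5.97752059e+01,  1.61388561e+00, -2.81948483e+01,
        1.29009041e-02,  5.03813411e-03, -3.51453821e-05]), 'eef_pos': array([ 0.15691908, -0.65596783,  0.23044128]), 'tool_rot': array([-7.92249756e-04,  9.93113403e-01,  1.17154254e-01, -1.51473499e-04]), 'contact_force': array([ 0.2495031 , -0.03417463, -0.140122  ]), 'torque': array([ 0.02109637,  0.03701296, -0.01424795]), 'grasp_force': 0.0, 'gripper_width': 1.0003012309867008}
```

View pics/top0.png

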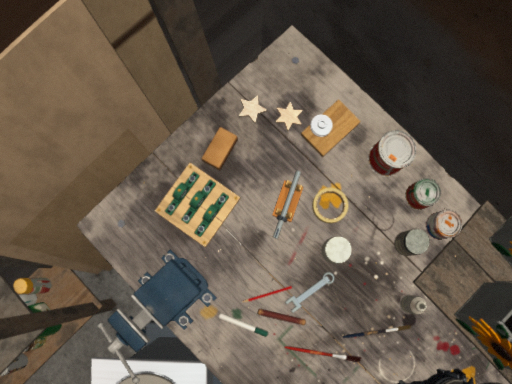

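View pics/side0.png

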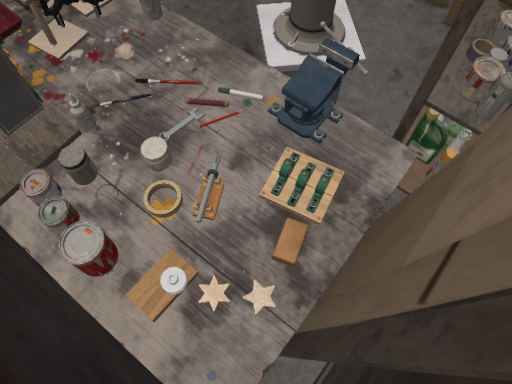

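Run:
```python
from h import *
t=cv2.imread('pics/top0.png'); s=cv2.imread('pics/side0.png')
a=cv2.resize(t[155:255,145:310],None,fx=4.8,fy=4.8,interpolation=cv2.INTER_CUBIC)[:,:790]
cv2.imwrite('pics/z1.png',a)
b=cv2.resize(s[140:230,190:350],None,fx=4.9,fy=4.9,interpolation=cv2.INTER_CUBIC)
cv2.imwrite('pics/z2.png',b)
```

```text
(no output)
```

View pics/z1.png

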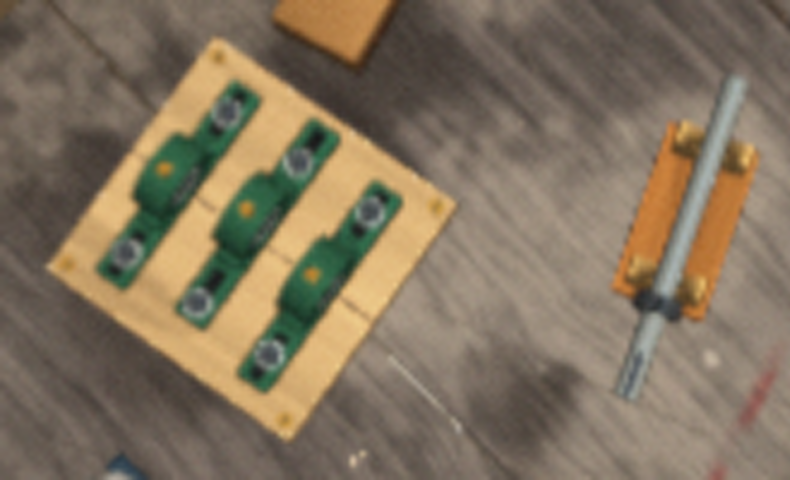

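View pics/z2.png

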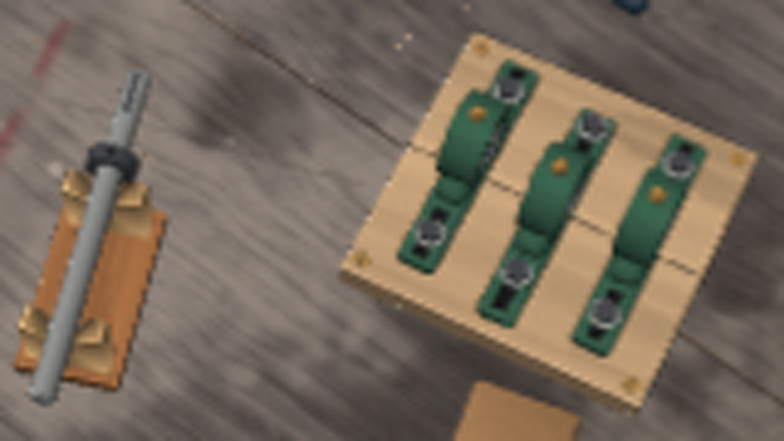

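Run:
```python
from h import *
f=lambda u,v:(145+(u+.5)/4.8-.5,155+(v+.5)/4.8-.5)
g=lambda u,v:(190+(u+.5)/4.9-.5,140+(v+.5)/4.9-.5)
C=[onz('top',f(*p),.018)[:2] for p in [(215,38),(457,203),(290,440),(47,267)]]
S=[onz('side',g(*p),.018)[:2] for p in [(636,411),(340,268),(475,34),(757,155)]]
for X in(C,S):
    X=np.array(X);print(X.round(4).tolist(),X.mean(0).round(4),[round(np.linalg.norm(X[i]-X[i-1]),4) for i in range(4)])
    x=X[0]-X[1]+X[3]-X[2];print('xdir deg',np.degrees(np.arctan2(x[1],x[0])))
for n,F,a,b,c in(('top',f,(625,397),(738,75),(657,300)),('side',g,(138,72),(42,398),(112,160))):
    a,b,c=[onz(n,F(*p),.045) for p in(a,b,c)];d=b-a;print(n,a.round(4),b.round(4),c.round(4),np.linalg.norm(d),np.degrees(np.arctan2(d[1],d[0])))
for n,F,ps in(('top',f,[(165,168),(245,208),(312,273)]),('side',g,[(657,195),(560,165),(478,114)])):
  for p in ps: print(n,onz(n,F(*p),.078).round(4))
```

```text
[[0.693, -0.1052], [0.5977, -0.2464], [0.4622, -0.1542], [0.5587, -0.0127]] [ 0.5779 -0.1296] [np.float64(0.1631), np.float64(0.1703), np.float64(0.1639), np.float64(0.1713)]
xdir deg 55.865120331321634
[[0.6957, -0.1061], [0.5976, -0.2451], [0.462, -0.1516], [0.5569, -0.0115]] [ 0.5781 -0.1286] [np.float64(0.168), np.float64(0.1702), np.float64(0.1647), np.float64(0.1692)]
xdir deg 55.33496279769274
top [ 0.4863 -0.341   0.045 ] [ 0.6679 -0.4045  0.045 ] [ 0.5402 -0.3586  0.045 ] 0.19237421327756954 -19.271198641980277
side [ 0.4813 -0.3401  0.045 ] [ 0.664  -0.4026  0.045 ] [ 0.5337 -0.3581  0.045 ] 0.19308606624087207 -18.891967607969693
top [ 0.6063 -0.0884  0.078 ]
top [ 0.5847 -0.1329  0.078 ]
top [ 0.5495 -0.1702  0.078 ]
side [ 0.6051 -0.0867  0.078 ]
side [ 0.5824 -0.1321  0.078 ]
side [ 0.5479 -0.1685  0.078 ]
```

Request:
move_arm([
  [[0.015,-0.011,-0.0056,0,0,0,0.0854],[0.0305,-0.022,-0.0056,0,0,0,0.0854],[0.0305,-0.022,-0.0056,0,0,0,0.0854],[0.0305,-0.022,-0.0056,0,0,0,0.0854],[0.0305,-0.022,-0.0056,0,0,0,0.0854],[0.0305,-0.022,-0.0056,0,0,0,0.0854],[0.0305,-0.022,-0.0056,0,0,0,0.0854],[0.0305,-0.022,-0.0056,0,0,0,0.0854],[0.0305,-0.022,-0.0056,0,0,0,0.0854],[0.0305,-0.022,-0.0056,0,0,0,0.0854],[0.0305,-0.022,-0.0056,0,0,0,0.0854],[0.0305,-0.022,-0.0056,0,0,0,0.0854],[0.0305,-0.022,-0.0056,0,0,0,0.0854],[0.0305,-0.022,-0.0056,0,0,0,0.0854],[0.0305,-0.022,-0.0056,0,0,0,0.0854],[0.0305,-0.022,-0.0056,0,0,0,0.0854],[0.015,-0.011,0,0,0,0,0.0854],[0,0,0,0,0,0,0.0854],[0,0,0,0,0,0,0.0854]],
])

```text
t: 2.48
eef_pos: [0.5481, -0.2023, 0.3206]
tool_rot: [0.0, 0.993, 0.116, -0.001]
contact_force: [1.0, -1.0, 0.0]
gripper_width: 0.996
grasp_force: 0.0
```

Run:
```python
from h import *
o,im=snap('wrist','w1'); print(o['t'],o['eef_pos'],o['tool_rot'],o['contact_force'])
import pickle; pickle.dump(o,open('w1.pkl','wb')); print(cam('wrist',o)[0])
cv2.imwrite('pics/w1b.png',cv2.resize(im[:,:,::-1],(800,600),interpolation=cv2.INTER_CUBIC))
```

```text
2.475 [ 0.54813468 -0.20227162  0.32057196] [ 3.25574921e-04  9.93237367e-01  1.16099361e-01 -6.04879856e-04] [ 0.97901815 -1.02940127  0.0139401 ]
[[322.55076874   0.         255.32945738]
 [  0.         322.55076874 188.01098138]
 [  0.           0.           1.        ]]
```

View pics/w1b.png

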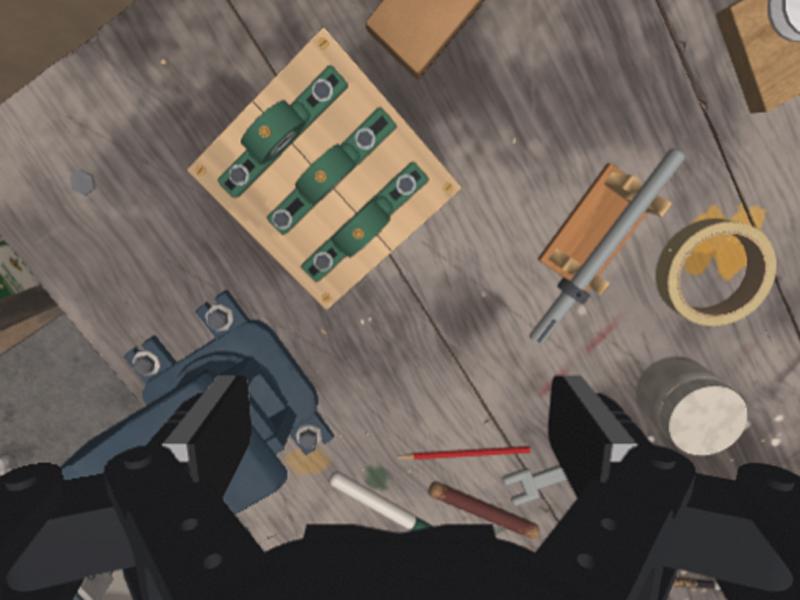

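Run:
```python
from h import *
im=cv2.imread('pics/w1.png')
cv2.imwrite('pics/z3.png',cv2.resize(im[30:185,130:290],(620,600),interpolation=cv2.INTER_LANCZOS4))
```

```text
(no output)
```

View pics/z3.png

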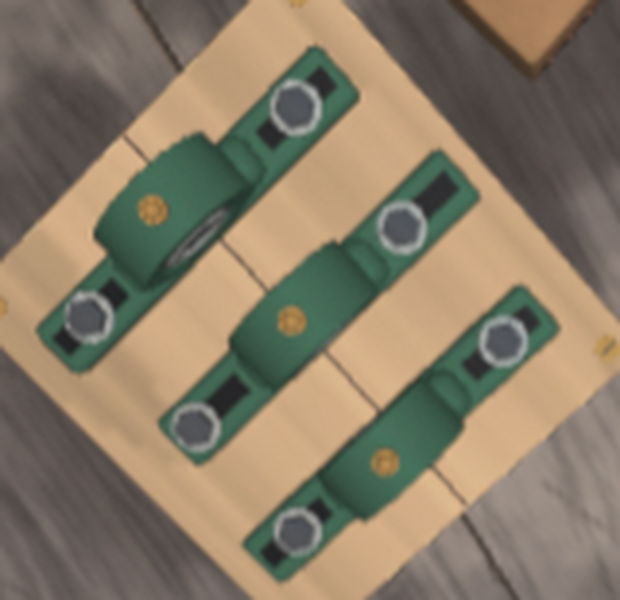

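Run:
```python
from h import *
import pickle
o=pickle.load(open('w1.pkl','rb')); im=cv2.imread('pics/w1.png'); hsv=cv2.cvtColor(im,cv2.COLOR_BGR2HSV)
z3=lambda u,v:(130+(u+.5)/3.875-.5,30+(v+.5)/3.871-.5)
B=[(322,33),(456,187),(327,306),(190,170)] # corners in 800 view
B=np.array([onz('wrist',((u+.5)*.64-.5,(v+.5)*.64-.5),.018,o)[:2] for u,v in B]); c=B.mean(0)
xd=B[0]-B[1]+B[3]-B[2]; a=np.arctan2(xd[1],xd[0]); print('board',c,np.degrees(a),[np.linalg.norm(B[i]-B[i-1]).round(4) for i in range(4)])
M=np.array([[np.cos(a),np.sin(a)],[-np.sin(a),np.cos(a)]])
loc=lambda p,z:(M@(onz('wrist',p,z,o)[:2]-c)*1e3).round(1)
for nm,bs,oil in(('L',[(297,107),(88,318)],(152,210)),('M',[(402,227),(196,427)],(291,321)),('R',[(503,342),(298,531)],(385,462))):
    print(nm,'bolts',[loc(z3(*b),.03) for b in bs],'oiler',loc(z3(*oil),.078))
print('line',[loc(z3(*p),.018) for p in[(127,137),(222,242),(330,355),(435,470),(463,502)]])
g=((hsv[:,:,0]>60)&(hsv[:,:,0]<95)&(hsv[:,:,1]>90)).astype(np.uint8); g[:,300:]=0
n,l,s,ct=cv2.connectedComponentsWithStats(g)
for i in range(1,n):
    if s[i,4]>300:
        p=np.argwhere(l==i)[:,::-1]; q=np.array([loc(x,.026) for x in p])
        sx=q[:,0]; print(s[i,4],'y ends',np.percentile(q[:,1],[0,.5,99.5,100]),'meanx',sx.mean())
```

```text
board [ 0.57671176 -0.12886061] 55.954018823497414 [np.float64(0.1588), np.float64(0.1641), np.float64(0.1582), np.float64(0.1663)]
L bolts [array([ 49.5, -50.1]), array([50.2, 48.8])] oiler [50.  -0.4]
M bolts [array([ -0.3, -49.4]), array([ 0. , 48.6])] oiler [-0.1 -7.9]
R bolts [array([-50.5, -48.8]), array([-49.8,  48.6])] oiler [-49.9   0.9]
line [array([83.4, -1.4]), array([38.4, -0.5]), array([-13.6,  -0.9]), array([-67.9,  -0.2]), array([-83.2,   0.4])]
```

Request:
move_arm([
  [[-0.009,0.017,0.01,0,0,0,0.0854],[-0.0184,0.0333,0.035,0,0,4.5,0.0854]],
])

```text
t: 2.78
eef_pos: [0.535, -0.2576, 0.2768]
tool_rot: [0.001, 0.997, 0.078, 0.002]
contact_force: [0.3, -1.6, 0.3]
gripper_width: 0.999
grasp_force: 0.0
```

Request:
move_arm([
  [[-0.0103,0.0214,0.028,0,0,0,0.0854],[-0.0103,0.0214,0.028,0,0,0,0.0854],[-0.0103,0.0214,0.028,0,0,0,0.0854],[-0.0104,0.0215,0.028,0,0,0,0.0854],[0,0,0,0,0,7,0.0854],[0,0,0,0,0,7,0.0854],[0,0,0,0,0,7,0.0854],[0,0,0,0,0,7,0.0854],[0,0,0,0,0,0,0.0854],[0,0,0,0,0,0,0.0854]],
])

```text
t: 4.03
eef_pos: [0.5059, -0.3482, 0.1636]
tool_rot: [0.0, 0.986, -0.165, -0.0]
contact_force: [-0.1, -0.3, 0.5]
gripper_width: 1.001
grasp_force: 0.0
```

Run:
```python
from h import *
o,im=snap('wrist','w2'); print(o['t'],o['eef_pos'],o['tool_rot'],np.degrees(2*np.arctan2(o['tool_rot'][2],o['tool_rot'][1])))
import pickle; pickle.dump(o,open('w2.pkl','wb'))
for P in([.5075,-.3487,.045],[.484,-.3405,.045],[.666,-.4035,.045]): print(proj('wrist',P,o))
```

```text
4.025 [ 0.50593482 -0.34815324  0.16355117] [ 1.87289761e-04  9.86296320e-01 -1.64983139e-01 -3.13103217e-04] -18.99251121696468
[255.05927964 179.59704775]
[254.93538653 207.80228438]
[255.39994803 -54.53065163]
```

View pics/w2.png

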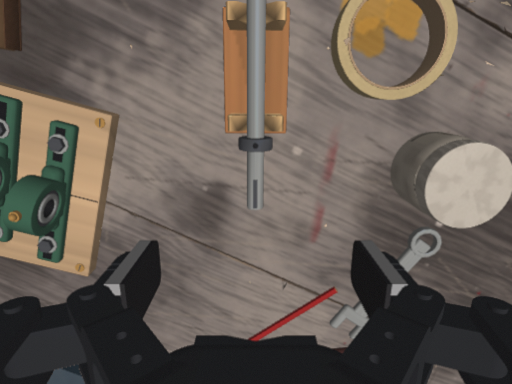

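Request:
move_arm([
  [[0.0017,0,0.015,0,0,0.4,0.0854],[0,0,0.03,0,0,0,0.0854],[0,0,0.03,0,0,0,0.0854],[0,0,0.03,0,0,0,0.0854],[0,0,0.02,0,0,0,0.0854],[0,0,0.0126,0,0,0,0.06],[0,0,0,0,0,0,0.03],[0,0,0,0,0,0,0.005],[0,0,0,0,0,0,0.0],[0,0,0,0,0,0,0.0],[0,0,0,0,0,0,0.0],[0,0,0,0,0,0,0.0]],
], squeeze=80)

```text
t: 5.58
eef_pos: [0.509, -0.3484, 0.027]
tool_rot: [0.0, 0.986, -0.169, 0.001]
contact_force: [0.5, -2.1, 5.3]
gripper_width: 0.134
grasp_force: 78.0
```

Request:
move_arm([
  [[0,0,-0.01,0,0,0,0.0],[0,0,-0.02,0,0,0,0.0],[0,0,-0.03,0,0,0,0.0],[0,0,-0.03,0,0,0,0.0],[0,0,-0.01,0,0,0,0.0],[0,0,0,0,0,0,0.0],[0,0,0,0,0,0,0.0]],
])

```text
t: 6.45
eef_pos: [0.5076, -0.3471, 0.1251]
tool_rot: [-0.0, 0.986, -0.169, -0.001]
contact_force: [0.2, -0.1, -2.5]
gripper_width: 0.138
grasp_force: 78.0
```

Run:
```python
from h import *
o=bot.get_obs(); print(o)
ims=[imaging.read_camera(n)[:,:,::-1] for n in('wrist','side')]
cv2.imwrite('pics/w3.png',ims[0]); cv2.imwrite('pics/s3.png',ims[1])
z=cv2.resize(ims[1][90:240,150:350],(533,400),interpolation=cv2.INTER_CUBIC)
c=np.zeros((400,800,3),np.uint8); c[:,:533]=z; c[:200,533:800]=cv2.resize(ims[0],(267,200)); cv2.imwrite('pics/c3.png',c)
```

```text
{'t': 6.45, 'q': array([ 0.55232152,  0.4966093 , -0.07172036,  1.79200627,  0.04505732,
        0.85682912, -1.45043624]), 'joint_vel': array([-0.00042791,  0.00746605,  0.00011478,  0.00121784, -0.00211814,
        0.00066161,  0.00163415]), 'joint_torque': array([ 5.73275247e-03, -5.89294481e+01,  2.58525414e-01, -2.50139505e+01,
       -1.90342631e-03, -1.49516179e-01,  2.32546327e-04]), 'eef_pos': array([ 0.50764799, -0.34710172,  0.12510694]), 'tool_rot': array([-4.04258620e-04,  9.85644461e-01, -1.68830403e-01, -1.06208192e-03]), 'contact_force': array([ 0.15983379, -0.13981926, -2.54410201]), 'torque': array([0.03201491, 0.08928947, 0.00106699]), 'grasp_force': 77.96165227890015, 'gripper_width': 0.13788674371828732}
```

View pics/c3.png

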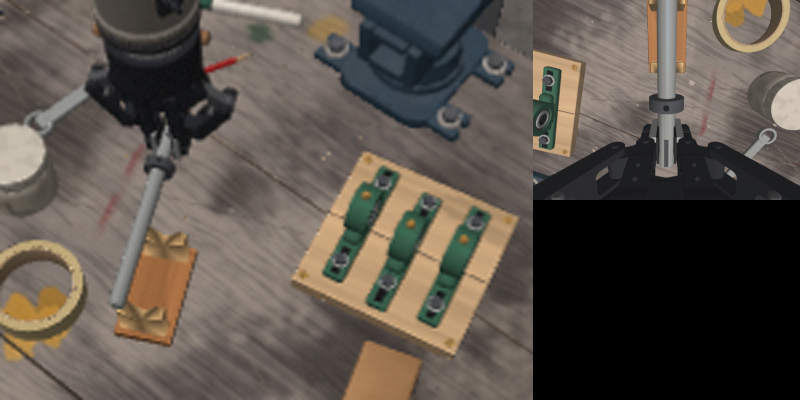

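Run:
```python
from h import *
o=bot.get_obs(); Rm=R.from_quat(np.roll(o['tool_rot'],-1)).as_matrix(); print(Rm.round(4).tolist())
g=np.array(o['eef_pos'])-.019*Rm[:,2]; x=Rm[:,0]
print('pred nose',g+x*.166, proj('side',g+x*.166),proj('top',g+x*.166),'grasp',proj('side',g),proj('top',g))
im=imaging.read_camera('top')[:,:,::-1]; s=cv2.imread('pics/s3.png')
c=np.zeros((600,800,3),np.uint8)
c[:,:390]=cv2.resize(s[115:215,180:245],(390,600),interpolation=cv2.INTER_CUBIC)
c[:,400:790]=cv2.resize(im[150:250,255:320],(390,600),interpolation=cv2.INTER_CUBIC)
cv2.imwrite('pics/c4.png',c)
```

```text
[[0.943, -0.3328, -0.0021], [-0.3328, -0.943, 0.0012], [-0.0024, -0.0005, -1.0]]
pred nose [ 0.66429226 -0.40242492  0.14356666] [192.87956301 203.96029136] [301.4202117  163.37834389] grasp [212.55622697 142.08421066] [279.36438677 225.78942639]
```

View pics/c4.png

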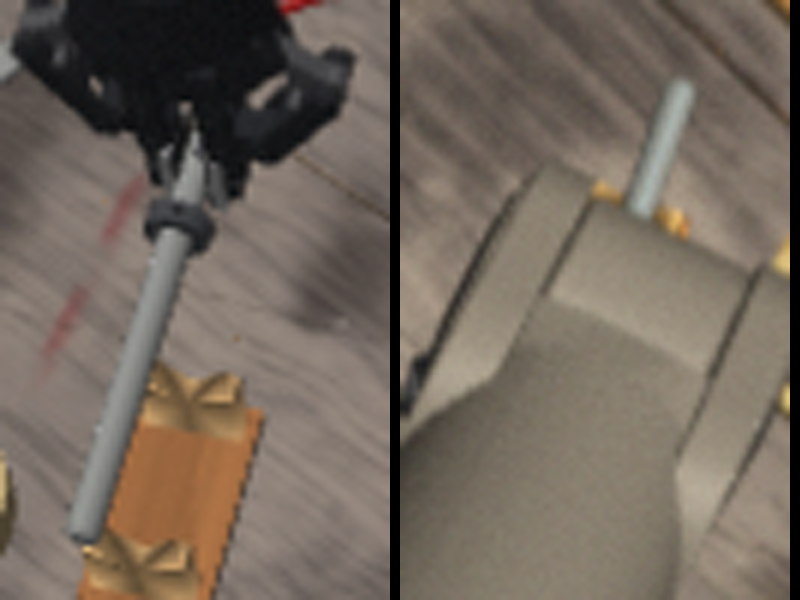

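Request:
move_arm([
  [[-0.015,0.001,0,0,0,0,0.0],[-0.02,0.001,0,0,0,0,0.0],[-0.02,0.001,0,0,0,0,0.0],[-0.0145,0.0004,0,0,0,0,0.0],[0,0,0,0,0,-6,0.0],[0,0,0,0,0,-9,0.0],[0,0,0,0,0,-9,0.0],[0,0,0,0,0,-9,0.0],[0,0,0,0,0,-9,0.0],[0,0,0,0,0,-9,0.0],[0,0,0,0,0,-9,0.0],[0,0,0,0,0,-9,0.0],[0,0,0,0,0,-6,0.0],[0,0,0,0,0,0,0.0],[0,0,0,0,0,0,0.0]],
])

```text
t: 8.48
eef_pos: [0.4416, -0.3278, 0.1263]
tool_rot: [0.0, 0.885, 0.465, -0.0]
contact_force: [-0.0, 0.3, -1.7]
gripper_width: 0.135
grasp_force: 78.0
```

```bash
cat >> h.py <<'E'
c0=np.array([.5776,-.1290]); A=np.radians(55.7)
def st(c=c0,a=A):
    o=bot.get_obs(); Rm=R.from_quat(np.roll(o['tool_rot'],-1)).as_matrix(); x=Rm[:,0]
    g=np.array(o['eef_pos'])-.019*Rm[:,2]; M=np.array([[np.cos(a),np.sin(a),0],[-np.sin(a),np.cos(a),0],[0,0,1]])
    loc=lambda p:M@(p-np.array([*c,0]))
    print('t %.2f'%o['t'],'yaw %.2f'%np.degrees(np.arctan2(x[1],x[0])),'xz %.4f roll %.4f'%(x[2],Rm[2,1]),'tcp',o['eef_pos'].round(4),'grasp loc mm',(loc(g)*1e3).round(1),'nose loc',(loc(g+x*.1658)*1e3).round(1),'F loc',(M@o['contact_force']).round(1),'T loc',(M@o['torque']).round(2),'w',round(o['gripper_width'],3))
    return o
E
python3 -c "
from h import *
st()"
```

```text
t 8.47 yaw 55.43 xz -0.0002 roll 0.0001 tcp [ 0.4416 -0.3278  0.1263] grasp loc mm [-240.9    0.3  145.3] nose loc [-75.1  -0.4 145.3] F loc [ 0.2  0.2 -1.7] T loc [-0.01  0.14  0.  ] w 0.135
```

Request:
move_arm([
  [[0,-0.0009,0.01,0,0,-0.3,0.0],[0,0,0.03,0,0,0,0.0],[0,0,0.03,0,0,0,0.0],[0,0,0.0223,0,0,0,0.0],[0,0,0,0,0,0,0.0],[0,0,0,0,0,0,0.0]],
])

```text
t: 9.22
eef_pos: [0.4415, -0.3273, 0.0345]
tool_rot: [0.0, 0.884, 0.468, 0.0]
contact_force: [0.6, 0.7, -1.5]
gripper_width: 0.135
grasp_force: 78.0
```

Run:
```python
from h import *
o=st(); im=imaging.read_camera('wrist')[:,:,::-1]; cv2.imwrite('pics/w5.png',im); s=imaging.read_camera('side')[:,:,::-1]; cv2.imwrite('pics/s5.png',s)
import pickle; pickle.dump(o,open('w5.pkl','wb'))
M=np.array([[np.cos(A),-np.sin(A)],[np.sin(A),np.cos(A)]])
for p in [(-75,1.2,52),(-61,0,52),(-50,0,78),(0,0,78),(-86,0,18),(-10,0,18)]:
    P=np.append(c0+M@np.array(p[:2])*1e-3,p[2]*1e-3); print(p,proj('wrist',P,o).round(1),proj('side',P).round(1))
c=np.zeros((600,800,3),np.uint8)
c[:300]=0; c[:,:500]=cv2.resize(im[0:240,156:356],(500,600),interpolation=cv2.INTER_CUBIC)
c[:,500:]=cv2.resize(s[120:240,230:290],(300,600),interpolation=cv2.INTER_CUBIC); cv2.imwrite('pics/c5.png',c)
```

```text
t 9.22 yaw 55.84 xz 0.0001 roll 0.0007 tcp [ 0.4415 -0.3273  0.0345] grasp loc mm [-240.5    0.7   53.5] nose loc [-74.7   1.1  53.5] F loc [ 0.9 -0.1 -1.5] T loc [-0.01  0.11  0.01] w 0.135
(-75, 1.2, 52) [ 257.7 -244.2] [277.2 164.3]
(-61, 0, 52) [ 262.2 -308.2] [281.9 166.9]
(-50, 0, 78) [ 265.3 -534.5] [286.5 163.4]
(0, 0, 78) [ 267.9 -943.2] [304.8 171.5]
(-86, 0, 18) [ 259.9 -123.6] [272.5 169.5]
(-10, 0, 18) [ 261.3 -388.9] [298.6 181.2]
```

View pics/c5.png

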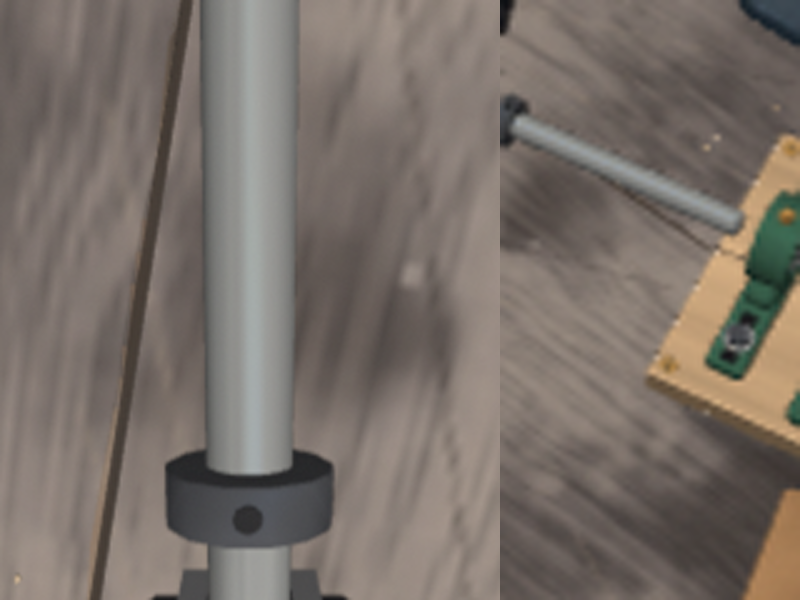

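Request:
move_arm([
  [[0.003,-0.0003,0.0005,0,0,0,0.0],[0.004,0,0,0,0,0,0.0],[0.004,0,0,0,0,0,0.0],[0.001,0,0,0,0,0,0.0],[0.001,0,0,0,0,0,0.0],[0.001,0,0,0,0,0,0.0],[0.001,0,0,0,0,0,0.0],[0,0,0,0,0,0,0.0]],
])

```text
t: 10.32
eef_pos: [0.4482, -0.3158, 0.0334]
tool_rot: [0.0, 0.884, 0.468, -0.001]
contact_force: [-3.9, -3.5, -1.3]
gripper_width: 0.131
grasp_force: 78.1
```

```bash
python3 -c "
from h import *
st()"
```

```text
t 10.32 yaw 55.78 xz -0.0017 roll -0.0006 tcp [ 0.4482 -0.3158  0.0334] grasp loc mm [-227.2    1.6   52.4] nose loc [-61.4   1.9  52.1] F loc [-5.1  1.2 -1.3] T loc [0.01 1.12 0.05] w 0.131
```

Request:
move_arm([
  [[0,0.0004,-0.0005,0,0,0,0.0],[0,0.0004,-0.0005,0,0,0,0.0],[0,0,0,0,0,0,0.0]],
])

```text
t: 10.7
eef_pos: [0.4487, -0.3161, 0.0343]
tool_rot: [-0.0, 0.884, 0.468, -0.001]
contact_force: [-3.4, -3.5, -1.9]
gripper_width: 0.135
grasp_force: 78.1
```

```bash
python3 -c "
from h import *
st()"
```

```text
t 10.70 yaw 55.80 xz -0.0016 roll -0.0010 tcp [ 0.4487 -0.3161  0.0343] grasp loc mm [-227.1    1.    53.3] nose loc [-61.3   1.3  53.1] F loc [-4.8  0.8 -1.9] T loc [0.1  1.19 0.15] w 0.135
```

```bash
cat > m.py <<'E'
from h import *
o=st(); Rm=R.from_quat(np.roll(o['tool_rot'],-1)).as_matrix(); g=np.array(o['eef_pos'])-.019*Rm[:,2]; x=Rm[:,0]
J={}
for n in('top','side'):
    im=imaging.read_camera(n); cv2.imwrite(f'pics/{n}_m{int(o["t"]*100)}.png',im[:,:,::-1]); f=im.astype(np.float32)
    D=[]
    for s in np.arange(.07,.160,.004):
        p=proj(n,g+x*s,o); q=proj(n,g+x*(s+.01),o); d=(q-p)/np.linalg.norm(q-p); nn=np.array([-d[1],d[0]])
        t=np.arange(-7,7.01,.1); P=(p+t[:,None]*nn).astype(np.float32)
        v=cv2.remap(f,P[None,:,0].copy(),P[None,:,1].copy(),cv2.INTER_LINEAR)[0]
        # blue minus red: steel bluish vs wood brownish
        br=v[:,2]-v[:,0]; m=(br-np.percentile(br,10)); D.append((s,br))
    J[n]=D
    t=np.arange(-7,7.01,.1); m=np.mean([b for _,b in D],0); print(n,'profile',m[::7].round(0).tolist())
    for k in range(0,len(D)-3,5):
        b=np.mean([D[j][1] for j in range(k,k+5) if j<len(D)],0); th=(b.max()+np.median(np.r_[b[:25],b[-25:]]))/2; i=np.where(b>th)[0]; print(' s %.3f'%D[k][0],'edges',t[i[0]].round(1),t[i[-1]].round(1),'width',round((i[-1]-i[0])*.1,1))
    pn=proj(n,g+x*.1658,o); pe=pn-proj(n,g+x*.1558,o)
    P0=np.append(c0+.001*np.array([[np.cos(A),-np.sin(A)],[np.sin(A),np.cos(A)]])@np.array([-50,1]),.078)
    po=proj(n,P0); hsv=cv2.cvtColor(im,cv2.COLOR_RGB2HSV); u,v=po.astype(int)
    w=hsv[v-6:v+7,u-6:u+7]; m=(w[:,:,0]<28)&(w[:,:,1]>110)&(w[:,:,2]>90); ys,xs=np.where(m)
    d1=proj(n,P0+np.array([-np.sin(A),np.cos(A),0])*.01)-po; dz=proj(n,P0+[0,0,.01])-po; dx=proj(n,P0+np.array([np.cos(A),np.sin(A),0])*.01)-po
    print(n,'oiler pix',len(xs),'off',(u-6+xs.mean()-po[0]).round(2),(v-6+ys.mean()-po[1]).round(2),'px/10mm x',dx.round(2),'y',d1.round(2),'z',dz.round(2),'normal',nn.round(2))
E
python3 m.py
```

```text
t 10.70 yaw 55.80 xz -0.0016 roll -0.0010 tcp [ 0.4487 -0.3161  0.0343] grasp loc mm [-227.1    1.    53.3] nose loc [-61.3   1.3  53.1] F loc [-4.8  0.8 -1.9] T loc [0.1  1.19 0.15] w 0.135
top profile [-45.0, -45.0, -45.0, -45.0, -44.0, -40.0, -27.0, -13.0, -6.0, -5.0, -4.0, -6.0, -9.0, -20.0, -34.0, -45.0, -47.0, -47.0, -47.0, -48.0, -48.0]
 s 0.070 edges -2.6 2.5 width 5.1
 s 0.090 edges -2.9 2.4 width 5.3
 s 0.110 edges -2.9 2.5 width 5.4
 s 0.130 edges -2.6 2.3 width 4.9
top oiler pix 21 off -3.67 -2.76 px/10mm x [-3.13 -2.19] y [-2.24  3.14] z [-0.35 -0.47] normal [ 0.57 -0.82]
side profile [-19.0, -20.0, -20.0, -20.0, -21.0, -20.0, -13.0, -5.0, -1.0, 4.0, 4.0, -1.0, -2.0, -4.0, -14.0, -23.0, -25.0, -25.0, -25.0, -23.0, -24.0]
 s 0.070 edges -2.1 2.0 width 4.1
 s 0.090 edges -2.3 2.1 width 4.4
 s 0.110 edges -2.2 2.4 width 4.6
 s 0.130 edges -2.4 2.4 width 4.8
side oiler pix 7 off 0.29 -0.43 px/10mm x [3.62 1.59] y [ 1.69 -3.04] z [ 0.31 -2.05] normal [-0.4   0.91]
```

Request:
move_arm([
  [[0,0.0007,0,0,0,0,0.0],[0,0.0006,0,0,0,0,0.0],[0,0,0,0,0,0,0.0]],
])

```text
t: 11.18
eef_pos: [0.4495, -0.3166, 0.0342]
tool_rot: [-0.0, 0.884, 0.468, -0.001]
contact_force: [-3.7, -3.7, -3.3]
gripper_width: 0.132
grasp_force: 78.2
```

```bash
python3 -c "
from h import *
st()"
```

```text
t 11.18 yaw 55.82 xz -0.0017 roll -0.0017 tcp [ 0.4495 -0.3166  0.0342] grasp loc mm [-2.271e+02  1.000e-01  5.320e+01] nose loc [-61.3   0.4  52.9] F loc [-5.1  1.  -3.3] T loc [0.23 1.16 0.21] w 0.132
```

Request:
move_arm([
  [[-0.0025,0,0,0,0,0,0.0],[-0.001,0,0,0,0,0,0.0],[0,0,0,0,0,0,0.0]],
])

```text
t: 11.55
eef_pos: [0.4495, -0.3184, 0.0346]
tool_rot: [0.0, 0.883, 0.468, 0.0]
contact_force: [0.5, -0.5, -2.2]
gripper_width: 0.133
grasp_force: 78.1
```

```bash
python3 m.py | grep -v profile
```

```text
t 11.55 yaw 55.87 xz 0.0006 roll 0.0005 tcp [ 0.4495 -0.3184  0.0346] grasp loc mm [-228.7   -0.9   53.6] nose loc [-62.9  -0.4  53.7] F loc [-0.1 -0.6 -2.2] T loc [-0.02  0.17 -0.  ] w 0.133
 s 0.070 edges -2.5 2.3 width 4.8
 s 0.090 edges -2.9 2.4 width 5.3
 s 0.110 edges -2.7 2.4 width 5.1
 s 0.130 edges -2.7 2.3 width 5.0
top oiler pix 26 off -3.78 -3.2 px/10mm x [-3.13 -2.19] y [-2.24  3.14] z [-0.35 -0.47] normal [ 0.57 -0.82]
 s 0.070 edges -2.4 2.0 width 4.4
 s 0.090 edges -2.3 2.0 width 4.3
 s 0.110 edges -2.3 2.2 width 4.5
 s 0.130 edges -2.3 2.2 width 4.5
side oiler pix 7 off 0.29 -0.43 px/10mm x [3.62 1.59] y [ 1.69 -3.04] z [ 0.31 -2.05] normal [-0.4   0.92]
```

Request:
move_arm([
  [[0,0,0.0008,0,0,0,0.0],[0.001,0,0,0,0,0,0.0],[0.001,0,0,0,0,0,0.0],[0.001,0,0,0,0,0,0.0],[0.001,0,0,0,0,0,0.0],[0,0,0,0,0,0,0.0]],
])

```text
t: 12.4
eef_pos: [0.45, -0.3168, 0.0336]
tool_rot: [0.0, 0.884, 0.468, -0.001]
contact_force: [-4.1, -4.6, -2.6]
gripper_width: 0.134
grasp_force: 78.1
```

```bash
python3 -c "
from h import *
st()"
```

```text
t 12.40 yaw 55.77 xz -0.0021 roll -0.0007 tcp [ 0.45   -0.3168  0.0336] grasp loc mm [-227.1   -0.4   52.6] nose loc [-61.3  -0.2  52.3] F loc [-6.1  0.7 -2.6] T loc [0.09 1.33 0.03] w 0.134
```

```bash
cat > blk.py <<'E'
from h import *
import sys
M=np.array([[np.cos(A),-np.sin(A)],[np.sin(A),np.cos(A)]])
def P(x,y,z): return np.append(c0+M@np.array([x,y])*1e-3,z*1e-3)
def track(n,new,old):
    a=cv2.cvtColor(old,cv2.COLOR_BGR2GRAY); b=cv2.cvtColor(new,cv2.COLOR_BGR2GRAY)
    for nm,x,y0 in(('near',-50,1),('mid',0,-7.5),('far',50,0)):
        r=[]
        for yy in(-42,0,42):
            z=26 if yy else 76
            u,v=proj(n,P(x,y0+yy*1.15,z)).round().astype(int); h=5
            T=cv2.resize(a[v-h:v+h+1,u-h:u+h+1],None,fx=8,fy=8,interpolation=cv2.INTER_CUBIC)
            S=cv2.resize(b[v-h-4:v+h+5,u-h-4:u+h+5],None,fx=8,fy=8,interpolation=cv2.INTER_CUBIC)
            m=cv2.matchTemplate(S,T,cv2.TM_CCOEFF_NORMED); _,c,_,l=cv2.minMaxLoc(m); d=(np.array(l)-32)/8
            g=proj(n,P(x,y0+5,z))-proj(n,P(x,y0-5,z)); r.append((round(float(d@g/(g@g)*10),1),round(c,2)))
        print(n,nm,'dy mm',r)
if __name__=='__main__':
    o=st()
    for n in('top','side'):
        im=imaging.read_camera(n)[:,:,::-1].copy(); cv2.imwrite(f'pics/{n}_b{int(o["t"]*100)}.png',im); track(n,im,cv2.imread(f'pics/{n}0.png'))
E
python3 blk.py
```

```text
t 12.40 yaw 55.77 xz -0.0021 roll -0.0007 tcp [ 0.45   -0.3168  0.0336] grasp loc mm [-227.1   -0.4   52.6] nose loc [-61.3  -0.2  52.3] F loc [-6.1  0.7 -2.6] T loc [0.09 1.33 0.03] w 0.134
top near dy mm [(0.0, 1.0), (0.1, 0.95), (0.0, 1.0)]
top mid dy mm [(0.0, 1.0), (0.0, 1.0), (0.0, 1.0)]
top far dy mm [(0.0, 1.0), (0.0, 1.0), (0.0, 1.0)]
side near dy mm [(0.0, 0.99), (0.0, 0.99), (0.0, 1.0)]
side mid dy mm [(0.0, 0.99), (0.0, 0.99), (0.0, 1.0)]
side far dy mm [(0.0, 1.0), (0.0, 0.99), (0.0, 1.0)]
```

Run:
```python
from h import *
import pickle
o=pickle.load(open('w2.pkl','rb')); M=np.array([[np.cos(A),np.sin(A)],[-np.sin(A),np.cos(A)]])
for uv in [(47,207)]: print((M@(onz('wrist',uv,.052,o)[:2]-c0)*1e3).round(1))
P=lambda x,y,z:np.append(c0+M.T@np.array([x,y])*1e-3,z*1e-3)
for p in[(-61,0,52),(-61,0,76),(-61,24,52),(-61,-24,52),(-50,0,81)]: print(p,proj('wrist',P(*p),o).round(1))
# bore ring: print gray patch
im=cv2.cvtColor(cv2.imread('pics/w2.png'),cv2.COLOR_BGR2HSV)
print('S');print(im[186:230:2,24:76:2,1]);print('V');print(im[186:230:2,24:76:2,2])
```

```text
[-58.4   0.7]
(-61, 0, 52) [ 50.2 207. ]
(-61, 0, 76) [ 31.1 217.5]
(-61, 24, 52) [ 47.6 232.6]
(-61, -24, 52) [ 53.  180.1]
(-50, 0, 81) [ 11.7 216.2]
S
[[90 87 86 89 88 88 86 88 90 91 86 82 88 83 87 87 82 85 76 77 83 85 88 78
  90 94]
 [93 91 89 87 87 85 89 87 92 86 86 87 85 80 83 80 83 85 80 80 80 90 89 51
  91 92]
 [89 88 90 90 88 91 89 87 88 85 82 82 77 74 47 34 81 82 85 80 85 87 88 45
  91 92]
 [88 90 88 87 87 89 87 87 89 84 77 88 62 17 17  6 27 83 82 85 78 86 85 55
  92 93]
 [91 90 89 89 89 86 94 86 84 80 80 49  0  7  4  4 10 69 85 83 83 90 94 49
  92 92]
 [91 88 89 87 90 92 88 88 83 83 64  3  5  3  7  7  4 48 90 79 83 90 87 69
  90 87]
 [90 86 88 88 90 89 92 89 87 71  6  5  3  4  4  3  3 26 90 85 82 84 91 84
  93 93]
 [89 91 90 90 88 88 90 76 80 11  4  6  4  0  8  3  3 20 92 87 83 86 88 91
  93 93]
 [90 90 91 89 92 94 81 83 57  4  5  7  7  8  9  5  3 20 95 83 82 84 77 90
  94 92]
 [89 92 92 88 90 91 85 83  9  6  9  6 15 16 17  6  5 45 88 85 85 86 66 89
  92 92]
 [88 91 89 89 89 81 85 64  4  5  4  7 15 15 15  4  3 73 94 82 84 86 53 92
  93 92]
 [90 91 89 88 91 85 88 29  4  3  
[... 2581 characters left out ...]
78  75  54
   58  87  73  53 148 190 189 190]
 [ 99  99  98  92  56  54  49  95 118  80  67  64  79  78  65  79  56  53
   84  91  69  51 160 188 188 188]
 [ 98  99  99  93  56  56  49  55 120  87  75  75  77  61  75  63  54  50
   89  88  65  53 165 188 186 187]
 [ 96  96  97  92  57  55  52  41  65  83  74  67  52  68  65  54  53  50
   94  87  64  58 181 192 191 190]
 [ 94  95  95  91  57  54  52  48  43  45  45  45  59  61  54  52  57  57
   92  84  60  61 187 192 194 192]
 [ 91  91  93  89  59  54  54  51  46  43  46  53  54  55  53  61  62  78
   92  82  59  71 192 191 191 192]
 [ 87  89  89  89  61  54  54  53  51  52  54  53  54  52  58  64  75  95
   91  79  57  91 192 190 191 190]]
```

Request:
move_arm([
  [[-0.0006,0,-0.0005,0,0,0,0.0],[0,0,-0.0005,0,0,0,0.0],[0,0,-0.0005,0,0,0,0.0],[0,0,-0.0005,0,0,0,0.0],[0,0,0,0,0,0,0.0]],
])

```text
t: 13.12
eef_pos: [0.4501, -0.3168, 0.0356]
tool_rot: [0.0, 0.884, 0.468, -0.001]
contact_force: [-3.4, -4.7, -1.4]
gripper_width: 0.135
grasp_force: 78.1
```

```bash
python3 -c "
from h import *
st()"
```

```text
t 13.12 yaw 55.81 xz -0.0013 roll -0.0005 tcp [ 0.4501 -0.3168  0.0356] grasp loc mm [-227.    -0.5   54.6] nose loc [-61.2  -0.2  54.4] F loc [-5.8  0.2 -1.4] T loc [0.04 1.38 0.08] w 0.135
```

```bash
cat > ends.py <<'E'
from h import *
import pickle
from blk import P
o1=pickle.load(open('w1.pkl','rb'))
for n,f in(('top','top0'),('side','side0'),('wrist','w1')):
    im=cv2.imread(f'pics/{f}.png').astype(np.float32)
    for nm,x in(('near',-50),('mid',0),('far',50)):
        t=np.arange(-95,95.1,.25); acc=0
        for dx in(-5,-2.5,0,2.5,5):
            q=np.array([proj(n,P(x+dx,y,28),o1) for y in t]).astype(np.float32)
            v=cv2.remap(im,q[None,:,0].copy(),q[None,:,1].copy(),cv2.INTER_LINEAR)[0]; acc=acc+v[:,2]
        acc/=5  # red: board bright, green dark
        board=np.median(acc[(abs(t)>74)&(abs(t)<80)]); th=board*.6
        a=np.where((t<-45)&(acc>th))[0][-1] if 0 else None
        lo=[i for i in range(len(t)-1) if -80<t[i]<-55 and acc[i]>th>=acc[i+1]]; hi=[i for i in range(len(t)-1) if 55<t[i]<80 and acc[i]<=th<acc[i+1]]
        print(n,nm,'ends',[t[i] for i in lo],[t[i] for i in hi],'mid',(t[lo[0]]+t[hi[-1]])/2 if lo and hi else None)
E
python3 ends.py
```

```text
Traceback (most recent call last):
  File "ends.py", line 10, in <module>
    q=np.array([proj(n,P(x+dx,y,28),o1) for y in t]).astype(np.float32)
                ~~~~^^^^^^^^^^^^^^^^^^^
  File "h.py", line 19, in proj
    K,k1,E=cam(n,o); c=np.linalg.inv(E)@np.append(P,1); s=c[:2]/c[2]; s=s*(1+k1*(s@s)); return (K@np.append(s,1))[:2]
           ~~~^^^^^
  File "h.py", line 7, in cam
    c=imaging.calibration(n); K=np.array(c['intrinsics']); k1=c['k1']
ValueError: time passes only in moves, steps and waits
```

```bash
sed -i 's/^def cam/import functools\n@functools.cache\ndef cal(n): return imaging.calibration(n)\ndef cam/; s/c=imaging.calibration(n); K/c=cal(n); K/' h.py; python3 ends.py
```

```text
top near ends [np.float64(-66.5)] [np.float64(68.5)] mid 1.0
top mid ends [np.float64(-75.25)] [np.float64(59.25)] mid -8.0
top far ends [np.float64(-67.75)] [np.float64(67.25)] mid -0.25
side near ends [np.float64(-69.0)] [np.float64(69.25)] mid 0.125
side mid ends [np.float64(-76.75)] [np.float64(55.25)] mid -10.75
side far ends [np.float64(-69.75)] [np.float64(68.25)] mid -0.75
wrist near ends [np.float64(-66.0)] [np.float64(68.25)] mid 1.125
wrist mid ends [np.float64(-74.75)] [np.float64(59.5)] mid -7.625
wrist far ends [np.float64(-67.0)] [np.float64(67.75)] mid 0.375
```

Request:
move_arm([
  [[-0.0005,-0.0004,-0.0005,0,0,0,0.0],[0,-0.0003,-0.0005,0,0,0,0.0],[0,0,-0.0005,0,0,0,0.0],[0,0,0,0,0,0,0.0]],
])

```text
t: 13.62
eef_pos: [0.4511, -0.3148, 0.0374]
tool_rot: [-0.0, 0.883, 0.469, 0.001]
contact_force: [0.0, -0.3, -2.6]
gripper_width: 0.135
grasp_force: 78.1
```

```bash
python3 m.py | grep -v profile
```

```text
t 13.62 yaw 55.93 xz 0.0016 roll 0.0006 tcp [ 0.4511 -0.3148  0.0374] grasp loc mm [-2.248e+02 -2.000e-01  5.640e+01] nose loc [-59.    0.5  56.7] F loc [-0.3 -0.2 -2.6] T loc [0.05 0.09 0.02] w 0.135
 s 0.070 edges -2.5 2.6 width 5.1
 s 0.090 edges -2.7 2.4 width 5.1
 s 0.110 edges -2.6 2.7 width 5.3
 s 0.130 edges -2.4 2.4 width 4.8
top oiler pix 20 off -3.88 -2.31 px/10mm x [-3.13 -2.19] y [-2.24  3.14] z [-0.35 -0.47] normal [ 0.57 -0.82]
 s 0.070 edges -2.2 2.0 width 4.2
 s 0.090 edges -2.4 2.4 width 4.8
 s 0.110 edges -2.2 2.3 width 4.5
 s 0.130 edges -2.3 2.4 width 4.7
side oiler pix 7 off 0.29 -0.43 px/10mm x [3.62 1.59] y [ 1.69 -3.04] z [ 0.31 -2.05] normal [-0.4   0.92]
```

Request:
move_arm([
  [[0.001,0,0,0,0,0,0.0],[0.001,0,0,0,0,0,0.0],[0.001,0,0,0,0,0,0.0],[0.001,0,0,0,0,0,0.0],[0,0,0,0,0,0,0.0]],
])

```text
t: 14.35
eef_pos: [0.4524, -0.3125, 0.0372]
tool_rot: [0.0, 0.884, 0.468, 0.0]
contact_force: [0.6, -0.1, -2.2]
gripper_width: 0.13
grasp_force: 78.2
```

```bash
python3 -c "
from h import *
st()"
```

```text
t 14.35 yaw 55.86 xz 0.0000 roll 0.0001 tcp [ 0.4524 -0.3125  0.0372] grasp loc mm [-222.2    0.    56.2] nose loc [-56.4   0.5  56.2] F loc [ 0.3 -0.6 -2.2] T loc [0.02 0.13 0.02] w 0.13
```

Request:
move_arm([
  [[0.001,0,0.0013,0,0.45,0,0.0],[0.001,0,0.0013,0,0.45,0,0.0],[0.002,0,0,0,0,0,0.0],[0.002,0,0,0,0,0,0.0],[0.002,0,0,0,0,0,0.0],[0.002,0,0,0,0,0,0.0],[0,0,0,0,0,0,0.0]],
])

```text
t: 15.22
eef_pos: [0.4581, -0.3041, 0.0348]
tool_rot: [-0.004, 0.883, 0.469, 0.007]
contact_force: [0.1, 0.6, -1.9]
gripper_width: 0.137
grasp_force: 78.2
```

```bash
python3 -c "
from h import *
st()"
```

```text
t 15.22 yaw 55.88 xz 0.0158 roll 0.0001 tcp [ 0.4581 -0.3041  0.0348] grasp loc mm [-212.2    0.    53.8] nose loc [-46.5   0.6  56.4] F loc [ 0.5  0.3 -1.9] T loc [-0.    0.19 -0.04] w 0.137
```

Request:
move_arm([
  [[0.003,0,0,0,0,0,0.0],[0.003,0,0,0,0,0,0.0],[0.003,0,0,0,0,0,0.0],[0.003,0,0,0,0,0,0.0],[0.003,0,0,0,0,0,0.0],[0.003,0,0,0,0,0,0.0],[0.003,0,0,0,0,0,0.0],[0.003,0,0,0,0,0,0.0],[0,0,0,0,0,0,0.0]],
])

```text
t: 16.35
eef_pos: [0.4716, -0.2842, 0.0351]
tool_rot: [-0.004, 0.883, 0.469, 0.007]
contact_force: [0.2, 0.5, -2.2]
gripper_width: 0.133
grasp_force: 78.2
```

```bash
python3 m.py | grep -v profile
```

```text
t 16.35 yaw 55.88 xz 0.0159 roll 0.0001 tcp [ 0.4716 -0.2842  0.0351] grasp loc mm [-1.882e+02  1.000e-01  5.410e+01] nose loc [-22.4   0.6  56.8] F loc [ 0.5  0.2 -2.2] T loc [0.02 0.17 0.02] w 0.133
 s 0.070 edges -2.5 2.5 width 5.0
 s 0.090 edges -2.4 2.4 width 4.8
 s 0.110 edges -2.4 2.5 width 4.9
 s 0.130 edges 3.4 6.0 width 2.6
top oiler pix 10 off -1.93 -1.81 px/10mm x [-3.13 -2.19] y [-2.24  3.14] z [-0.35 -0.47] normal [ 0.57 -0.82]
 s 0.070 edges -2.3 2.2 width 4.5
 s 0.090 edges -2.3 2.3 width 4.6
 s 0.110 edges -2.5 2.6 width 5.1
 s 0.130 edges -2.4 2.9 width 5.3
side oiler pix 7 off 0.29 -0.43 px/10mm x [3.62 1.59] y [ 1.69 -3.04] z [ 0.31 -2.05] normal [-0.4   0.92]
```

Request:
move_arm([
  [[0,0.001,0.0004,0,0,0,0.0],[0,0.002,0,0,0,0,0.0],[0,0.002,0,0,0,0,0.0],[0,0.002,0,0,0,0,0.0],[0,0.002,0,0,0,0,0.0],[0,0,0,0,0,0,0.0],[0,0,0,0,0,0,0.0]],
])

```text
t: 17.32
eef_pos: [0.4791, -0.2896, 0.0348]
tool_rot: [-0.003, 0.884, 0.468, 0.007]
contact_force: [-2.0, 0.8, -2.8]
gripper_width: 0.135
grasp_force: 78.4
```

```bash
python3 blk.py
```

```text
t 17.32 yaw 55.84 xz 0.0159 roll 0.0005 tcp [ 0.4791 -0.2896  0.0348] grasp loc mm [-188.5   -9.1   53.8] nose loc [-22.7  -8.8  56.4] F loc [-0.5  2.  -2.8] T loc [0.32 0.23 0.19] w 0.135
top near dy mm [(0.5, 0.96), (-8.9, 0.86), (-2.0, 0.76)]
top mid dy mm [(0.0, 1.0), (0.0, 1.0), (0.0, 1.0)]
top far dy mm [(0.0, 1.0), (0.0, 1.0), (0.0, 1.0)]
side near dy mm [(0.0, 0.93), (-6.1, 0.8), (-7.6, 0.79)]
side mid dy mm [(0.0, 0.99), (0.0, 0.99), (0.0, 1.0)]
side far dy mm [(0.0, 1.0), (0.0, 0.99), (0.0, 1.0)]
```

Request:
move_arm([
  [[0.003,-0.0004,5e-05,0,0,0,0.0],[0.003,0,5e-05,0,0,0,0.0],[0.003,0,5e-05,0,0,0,0.0],[0.001,0,0,0,0,0,0.0],[0.001,0,0,0,0,0,0.0],[0.001,0,0,0,0,0,0.0],[0.001,0,0,0,0,0,0.0],[0.001,0,0,0,0,0,0.0],[0,0,0,0,0,0,0.0]],
])

```text
t: 18.55
eef_pos: [0.4863, -0.2777, 0.0347]
tool_rot: [-0.004, 0.884, 0.468, 0.007]
contact_force: [-2.2, 0.2, -2.6]
gripper_width: 0.133
grasp_force: 78.3
```

```bash
python3 -c "
from h import *
st()"
```

```text
t 18.55 yaw 55.85 xz 0.0156 roll -0.0002 tcp [ 0.4863 -0.2777  0.0347] grasp loc mm [-174.6   -8.3   53.7] nose loc [-8.8 -7.9 56.3] F loc [-1.1  1.9 -2.6] T loc [0.22 0.35 0.09] w 0.133
```

Request:
move_arm([
  [[0.001,0,0,0,0,0,0.0],[0.0015,0,0,0,0,0,0.0],[0.002,0,5e-05,0,0,0,0.0],[0.002,0,5e-05,0,0,0,0.0],[0,0,0,0,0,0,0.0]],
])

```text
t: 19.18
eef_pos: [0.4904, -0.2719, 0.0348]
tool_rot: [-0.004, 0.883, 0.469, 0.007]
contact_force: [-0.2, 1.6, -3.1]
gripper_width: 0.138
grasp_force: 78.2
```

```bash
python3 -c "
from h import *
st()"
```

```text
t 19.18 yaw 55.88 xz 0.0162 roll 0.0002 tcp [ 0.4904 -0.2719  0.0348] grasp loc mm [-167.5   -8.5   53.8] nose loc [-1.7 -8.  56.5] F loc [ 1.2  1.1 -3.1] T loc [0.34 0.15 0.08] w 0.138
```

Request:
move_arm([
  [[0.002,0,0.0003,0,0,0,0.0],[0.003,0,0.0001,0,0,0,0.0],[0.003,0,5e-05,0,0,0,0.0],[0.003,0,5e-05,0,0,0,0.0],[0.003,0,5e-05,0,0,0,0.0],[0.003,0,5e-05,0,0,0,0.0],[0.003,0,5e-05,0,0,0,0.0],[0.003,0,5e-05,0,0,0,0.0],[0,0,0,0,0,0,0.0]],
])

```text
t: 20.3
eef_pos: [0.5034, -0.2527, 0.0345]
tool_rot: [-0.004, 0.883, 0.469, 0.007]
contact_force: [-0.9, 0.7, -2.7]
gripper_width: 0.132
grasp_force: 78.3
```

```bash
python3 -c "
from h import *
st()"
```

```text
t 20.30 yaw 55.89 xz 0.0164 roll 0.0002 tcp [ 0.5034 -0.2527  0.0345] grasp loc mm [-144.3   -8.4   53.5] nose loc [21.5 -7.9 56.2] F loc [ 0.1  1.2 -2.7] T loc [ 0.38 -0.    0.13] w 0.132
```

Request:
move_arm([
  [[0,-0.001,0,0,0,0,0.0],[0,-0.002,0,0,0,0,0.0],[0,-0.002,0,0,0,0,0.0],[0,-0.002,0,0,0,0,0.0],[0,-0.0015,0,0,0,0,0.0],[0,0,0,0,0,0,0.0],[0,0,0,0,0,0,0.0]],
])

```text
t: 21.18
eef_pos: [0.4969, -0.2492, 0.0349]
tool_rot: [-0.003, 0.884, 0.468, 0.008]
contact_force: [4.1, -3.4, -3.0]
gripper_width: 0.13
grasp_force: 79.2
```

```bash
python3 blk.py
```

```text
t 21.18 yaw 55.80 xz 0.0162 roll 0.0022 tcp [ 0.4969 -0.2492  0.0349] grasp loc mm [-145.1   -1.    53.9] nose loc [20.7 -0.7 56.6] F loc [-0.5 -5.3 -3. ] T loc [-1.01  0.17 -0.58] w 0.13
top near dy mm [(12.0, 0.72), (-5.3, 0.91), (-1.5, 0.88)]
top mid dy mm [(0.5, 0.98), (0.7, 0.87), (0.0, 0.98)]
top far dy mm [(0.0, 1.0), (0.0, 1.0), (0.0, 1.0)]
side near dy mm [(0.0, 0.94), (-2.9, 0.81), (-1.7, 0.88)]
side mid dy mm [(1.3, 0.94), (2.4, 0.94), (0.3, 0.97)]
side far dy mm [(0.0, 1.0), (0.0, 0.99), (0.0, 1.0)]
```

```bash
ls pics | grep _b; sed -i "s/^for n,f in.*/import sys\nK=sys.argv[1]\nfor n,f in((('top','top_b'+K),('side','side_b'+K))):/" ends.py; python3 ends.py 2118; python3 m.py | grep -v profile
```

```text
side_b1240.png
side_b1732.png
side_b2117.png
top_b1240.png
top_b1732.png
top_b2117.png
t 21.27 yaw 55.81 xz 0.0162 roll 0.0020 tcp [ 0.4968 -0.2491  0.0349] grasp loc mm [-145.1   -0.9   53.9] nose loc [20.7 -0.6 56.5] F loc [ 0.4 -4.6 -2.5] T loc [-1.03  0.11 -0.56] w 0.135
 s 0.070 edges -5.9 -1.8 width 4.1
 s 0.090 edges -4.0 -0.6 width 3.4
 s 0.110 edges -1.2 3.6 width 4.8
 s 0.130 edges -1.5 7.0 width 8.5
top oiler pix 12 off -1.93 -0.48 px/10mm x [-3.13 -2.19] y [-2.24  3.14] z [-0.35 -0.47] normal [ 0.57 -0.82]
 s 0.070 edges -2.1 3.2 width 5.3
 s 0.090 edges -6.9 1.3 width 8.2
 s 0.110 edges -1.4 3.6 width 5.0
 s 0.130 edges -0.9 4.0 width 4.9
side oiler pix 6 off -0.54 1.03 px/10mm x [3.62 1.59] y [ 1.69 -3.04] z [ 0.31 -2.05] normal [-0.4   0.92][ WARN:0@0.138] global loadsave.cpp:275 findDecoder imread_('pics/top_b2118.png'): can't open/read file: check file path/integrity
Traceback (most recent call last):
  File "ends.py", line 8, in <module>
    im=cv2.imread(f'pics/{f}.png').astype(np.float32)
       ^^^^^^^^^^^^^^^^^^^^^^^^^^^^^^^^^^
AttributeError: 'NoneType' object has no attribute 'astype'
```

Request:
move_arm([
  [[0,0,0,0,0,0,0.0],[0,0,0,0,0,-0.4,0.0],[0,0,0,0,0,-0.4,0.0],[0,0,0,0,0,-0.4,0.0],[0,0,0,0,0,-0.4,0.0],[0,0,0,0,0,0,0.0]],
], squeeze=120)

```text
t: 22.12
eef_pos: [0.4968, -0.249, 0.0348]
tool_rot: [-0.003, 0.877, 0.48, 0.008]
contact_force: [5.2, -2.1, -2.1]
gripper_width: 0.124
grasp_force: 117.6
```

```bash
cat > ax.py <<'E'
# shaft axis offset (board y, z mm) from prediction between blocks, by x station
from h import *
from blk import P
def ax(xs):
    o=st(); Rm=R.from_quat(np.roll(o['tool_rot'],-1)).as_matrix(); g=np.array(o['eef_pos'])-.019*Rm[:,2]; x=Rm[:,0]
    Md=np.array([np.cos(A),np.sin(A),0]); yd=np.array([-np.sin(A),np.cos(A),0]); t=np.arange(-6,6.01,.1)
    I={}
    for n in('top','side'):
        im=imaging.read_camera(n); I[n]=im.astype(np.float32); cv2.imwrite(f'pics/{n}_x{int(round(o["t"]*100))}.png',im[:,:,::-1])
    g0=np.dot(g-np.array([*c0,0]),Md)
    for lo,hi in xs:
        e=[];Jm=[];ee=[]
        for n in I:
            b=0
            for X in np.linspace(lo,hi,6):
                q=g+x*(X*1e-3-g0); p=proj(n,q); d=proj(n,q+x*.01)-p; d/=np.linalg.norm(d); nn=np.array([-d[1],d[0]])
                Pq=(p+t[:,None]*nn).astype(np.float32); v=cv2.remap(I[n],Pq[None,:,0].copy(),Pq[None,:,1].copy(),cv2.INTER_LINEAR)[0]
                b=b+v[:,2]-v[:,0]
            k=np.argmax(cv2.GaussianBlur(b[None].astype(np.float32),(25,1),0)[0]); th=(b.max()+min(b[:k].min() if k else 9e9,b[k:].min()))/2; 
            i=k
            while i>0 and b[i]>th:i-=1
            j=k
            while j<len(b)-1 and b[j]>th:j+=1
            e.append((t[i]+t[j])/2); ee.append((t[i],t[j])); Jm.append([(proj(n,q+yd*.005)-proj(n,q-yd*.005))@nn/10,(proj(n,q+[0,0,.005])-proj(n,q-[0,0,.005]))@nn/10])
        s=np.linalg.solve(np.array(Jm),e); loc=np.dot(q-np.array([*c0,0]),yd)*1e3
        print('x',lo,hi,'edges',np.round(ee,1).tolist(),'pred y %.1f'%loc,'dy dz',s.round(1),'-> y %.1f z %.1f'%(loc+s[0],q[2]*1e3+s[1]))
if __name__=='__main__':
    import sys; ax([tuple(map(float,a.split(','))) for a in sys.argv[1:]])
E
python3 ax.py -- -100,-88 -84,-66 -35,-15 12,17 2>&1 || python3 - <<'E'
E
```

```text
Traceback (most recent call last):
  File "ax.py", line 28, in <module>
    import sys; ax([tuple(map(float,a.split(','))) for a in sys.argv[1:]])
                    ~~~~~^^^^^^^^^^^^^^^^^^^^^^^^^
ValueError: could not convert string to float: '--'
```

```bash
python3 ax.py -100,-88 -84,-66 -35,-15 12,17
```

```text
t 22.12 yaw 57.41 xz 0.0163 roll 0.0023 tcp [ 0.4968 -0.249   0.0348] grasp loc mm [-144.9   -0.8   53.8] nose loc [20.8  4.1 56.5] F loc [ 1.2 -5.4 -2.1] T loc [-1.04  0.12 -0.61] w 0.124
x -100.0 -88.0 edges [[-1.9, 3.2], [-2.3, 2.9]] pred y 0.8 dy dz [-1.6  1.3] -> y -0.8 z 56.1
x -84.0 -66.0 edges [[-5.0, 6.0], [-2.2, 3.4]] pred y 1.5 dy dz [-1.4 -0.7] -> y 0.1 z 54.4
x -35.0 -15.0 edges [[-1.4, 3.8], [-1.6, 4.0]] pred y 3.0 dy dz [-3.2 -0.5] -> y -0.2 z 55.4
x 12.0 17.0 edges [[-1.4, 4.5], [-1.4, 4.7]] pred y 4.0 dy dz [-4.2 -1.1] -> y -0.2 z 55.4
```

Request:
move_arm([
  [[0.003,8e-05,5e-05,0,0,0,0.0],[0.003,8e-05,5e-05,0,0,0,0.0],[0.003,8e-05,5e-05,0,0,0,0.0],[0.003,8e-05,5e-05,0,0,0,0.0],[0.003,8e-05,5e-05,0,0,0,0.0],[0.001,3e-05,0,0,0,0,0.0],[0.001,3e-05,0,0,0,0,0.0],[0.001,3e-05,0,0,0,0,0.0],[0.001,3e-05,0,0,0,0,0.0],[0.001,3e-05,0,0,0,0,0.0],[0,0,0,0,0,0,0.0]],
])

```text
t: 23.6
eef_pos: [0.5074, -0.2327, 0.0347]
tool_rot: [-0.003, 0.877, 0.48, 0.007]
contact_force: [3.3, -3.4, -2.1]
gripper_width: 0.127
grasp_force: 117.6
```

```bash
python3 ax.py -84,-66 -35,-15 13,34
```

```text
t 23.60 yaw 57.41 xz 0.0153 roll 0.0014 tcp [ 0.5074 -0.2327  0.0347] grasp loc mm [-125.5   -0.4   53.7] nose loc [40.2  4.5 56.2] F loc [-0.9 -4.7 -2.1] T loc [-1.01  0.34 -0.54] w 0.127
x -84.0 -66.0 edges [[-6.0, 3.9], [-2.5, 3.1]] pred y 1.4 dy dz [ 2.5 -6. ] -> y 3.8 z 48.6
x -35.0 -15.0 edges [[-1.6, 4.4], [-1.8, 3.7]] pred y 2.9 dy dz [-3.6  1.5] -> y -0.8 z 56.9
x 13.0 34.0 edges [[-1.3, 4.2], [-1.3, 4.3]] pred y 4.3 dy dz [-3.9 -0.8] -> y 0.4 z 55.4
```

Request:
move_arm([
  [[0.001,3e-05,0,0,0,0,0.0],[0.001,3e-05,0,0,0,0,0.0],[0.001,3e-05,0,0,0,0,0.0],[0.001,3e-05,0,0,0,0,0.0],[0,0,0,0,0,0,0.0]],
])

```text
t: 24.32
eef_pos: [0.5096, -0.2294, 0.0348]
tool_rot: [-0.003, 0.877, 0.48, 0.007]
contact_force: [3.5, -3.9, -1.7]
gripper_width: 0.123
grasp_force: 117.6
```

```bash
python3 -c "
from h import *
st()"
```

```text
t 24.32 yaw 57.41 xz 0.0153 roll 0.0014 tcp [ 0.5096 -0.2294  0.0348] grasp loc mm [-121.5   -0.4   53.8] nose loc [44.2  4.5 56.3] F loc [-1.3 -5.1 -1.7] T loc [-1.04  0.37 -0.49] w 0.123
```

Request:
move_arm([
  [[0.002,0.0004,5e-05,0,0,0,0.0],[0.0025,0.0004,5e-05,0,0,0,0.0],[0.0025,7e-05,5e-05,0,0,0,0.0],[0.0025,7e-05,5e-05,0,0,0,0.0],[0.0025,7e-05,5e-05,0,0,0,0.0],[0,0,0,0,0,0,0.0]],
])

```text
t: 25.08
eef_pos: [0.5171, -0.2186, 0.0346]
tool_rot: [-0.004, 0.877, 0.481, 0.007]
contact_force: [3.9, -2.0, -2.0]
gripper_width: 0.121
grasp_force: 117.6
```

```bash
python3 -c "
from h import *
st()"
```

```text
t 25.07 yaw 57.48 xz 0.0162 roll 0.0008 tcp [ 0.5171 -0.2186  0.0346] grasp loc mm [-108.4   -0.5   53.6] nose loc [57.3  4.6 56.3] F loc [ 0.5 -4.3 -2. ] T loc [-0.94  0.05 -0.45] w 0.121
```

Request:
move_arm([
  [[0.002,0.0003,5e-05,0,0,0,0.0],[0.0025,0.0003,5e-05,0,0,0,0.0],[0.0025,7e-05,5e-05,0,0,0,0.0],[0.0025,7e-05,5e-05,0,0,0,0.0],[0.001,3e-05,0,0,0,0,0.0],[0.001,3e-05,0,0,0,0,0.0],[0.001,3e-05,0,0,0,0,0.0],[0,0,0,0,0,0,0.0]],
])

```text
t: 26.08
eef_pos: [0.5241, -0.2087, 0.0345]
tool_rot: [-0.004, 0.877, 0.481, 0.007]
contact_force: [2.5, -2.5, -2.0]
gripper_width: 0.122
grasp_force: 117.5
```

```bash
python3 -c "
from h import *
st()"
```

```text
t 26.07 yaw 57.46 xz 0.0158 roll 0.0002 tcp [ 0.5241 -0.2087  0.0345] grasp loc mm [-96.3  -0.7  53.5] nose loc [69.4  4.4 56.1] F loc [-0.6 -3.5 -2. ] T loc [-0.56  0.2  -0.35] w 0.122
```

Request:
move_arm([
  [[0.001,3e-05,0,0,0,0,0.0],[0.001,3e-05,0,0,0,0,0.0],[0.001,3e-05,0,0,0,0,0.0],[0.001,3e-05,0,0,0,0,0.0],[0,0,0,0,0,0,0.0]],
])

```text
t: 26.7
eef_pos: [0.5242, -0.2084, 0.0343]
tool_rot: [-0.003, 0.877, 0.48, 0.005]
contact_force: [-2.8, -8.5, 1.2]
gripper_width: 0.123
grasp_force: 117.6
```

```bash
python3 -c "
from h import *
st()"
```

```text
t 26.70 yaw 57.31 xz 0.0116 roll -0.0011 tcp [ 0.5242 -0.2084  0.0343] grasp loc mm [-95.9  -0.7  53.3] nose loc [69.8  3.9 55.2] F loc [-8.6 -2.5  1.2] T loc [-0.51  1.84 -0.35] w 0.123
```

Request:
move_arm([
  [[0.001,0.0003,0,0,0,0,0.0],[0.001,0.0003,0,0,0,0,0.0],[0.001,0,0,0,0,0,0.0],[0,0,0,0,0,0,0.0]],
])

```text
t: 27.2
eef_pos: [0.5243, -0.2084, 0.0341]
tool_rot: [-0.003, 0.878, 0.479, 0.003]
contact_force: [-7.4, -13.2, 3.6]
gripper_width: 0.121
grasp_force: 117.9
```

Run:
```python
from h import *
from blk import P
o=st(); im=imaging.read_camera('wrist')[:,:,::-1]; cv2.imwrite('pics/w9.png',im)
# profile along shaft axis in wrist image at z=66 (collar top) x from -85 to -50
for z in (62,):
    t=np.arange(-86,-44,1.); q=np.array([proj('wrist',P(x,0,z),o) for x in t]).astype(np.float32)
    v=cv2.remap(im,q[None,:,0].copy(),q[None,:,1].copy(),cv2.INTER_LINEAR)[0]
    for a,b,c in zip(t,q,v): print(int(a),b.round(0).astype(int).tolist(),c.tolist(),end='; ')
```

```text
t 27.20 yaw 57.21 xz 0.0079 roll -0.0029 tcp [ 0.5243 -0.2084  0.0341] grasp loc mm [-95.8  -0.8  53.1] nose loc [69.9  3.6 54.4] F loc [-15.1  -1.3   3.6] T loc [-0.3   3.07 -0.26] w 0.121
-86 [256, 254] [147, 150, 149]; -85 [256, 252] [147, 150, 150]; -84 [256, 249] [147, 150, 150]; -83 [256, 247] [148, 151, 151]; -82 [256, 245] [147, 151, 150]; -81 [256, 242] [147, 151, 150]; -80 [256, 240] [147, 151, 151]; -79 [256, 238] [147, 151, 150]; -78 [256, 235] [148, 151, 150]; -77 [257, 233] [147, 151, 150]; -76 [257, 230] [147, 150, 150]; -75 [257, 228] [147, 151, 150]; -74 [257, 225] [147, 150, 150]; -73 [257, 223] [147, 150, 150]; -72 [257, 220] [134, 137, 136]; -71 [257, 218] [84, 81, 80]; -70 [257, 216] [81, 78, 77]; -69 [257, 213] [46, 44, 46]; -68 [257, 211] [46, 45, 46]; -67 [257, 208] [46, 45, 46]; -66 [257, 205] [47, 46, 47]; -65 [257, 203] [76, 92, 62]; -64 [258, 200] [87, 108, 68]; -63 [258, 198] [87, 108, 68]; -62 [258, 195] [87, 108, 68]; -61 [258, 193] [87, 107, 68]; -60 [258, 190] [87, 108, 68]; -59 [258, 187] [86, 113, 91]; -58 [258, 185] [80, 138, 176]; -57 [258, 182] [67, 117, 155]; -56 [258, 180] [74, 128, 169]; -55 [258, 177] [76, 132, 171]; -54 [258, 174] [72, 125, 165]; -53 [258, 172] [63, 109, 143]; -52 [258, 169] [51, 86, 113]; -51 [259, 166] [63, 108, 137]; -50 [259, 163] [83, 142, 180]; -49 [259, 161] [52, 78, 87]; -48 [259, 158] [86, 107, 68]; -47 [259, 155] [86, 106, 68]; -46 [259, 152] [86, 106, 68]; -45 [259, 150] [85, 106, 68];
```

Request:
move_arm([
  [[-0.0015,0,0,0,0,0,0.0],[-0.0015,0,0,0,0,0,0.0],[-0.001,0,0,0,0,0,0.0],[-0.0005,0,0,0,0,0,0.0],[0,0,0,0,0,0,0.0]],
])

```text
t: 27.88
eef_pos: [0.5245, -0.2086, 0.0342]
tool_rot: [-0.004, 0.877, 0.48, 0.006]
contact_force: [-1.1, -6.1, -1.4]
gripper_width: 0.12
grasp_force: 117.7
```

```bash
python3 -c "
from h import *
st()"
```

```text
t 27.88 yaw 57.34 xz 0.0134 roll -0.0013 tcp [ 0.5245 -0.2086  0.0342] grasp loc mm [-95.9  -1.   53.2] nose loc [69.8  3.8 55.4] F loc [-5.7 -2.5 -1.4] T loc [-0.41  1.17 -0.48] w 0.12
```

Request:
move_arm([
  [[-0.0008,0,0,0,0,0,0.0],[0,0,0,0,0,0,0.02],[0,0,0,0,0,0,0.034],[0,0,0,0,0,0,0.034],[0,0,0,0,0,0,0.034],[0,0,0,0,0,0,0.034]],
], squeeze=20)

```text
t: 28.62
eef_pos: [0.5257, -0.2078, 0.0346]
tool_rot: [-0.004, 0.877, 0.481, 0.007]
contact_force: [-0.1, -0.7, 0.0]
gripper_width: 0.396
grasp_force: 0.0
```

```bash
python3 ax.py -35,-15 13,34
```

```text
t 28.62 yaw 57.47 xz 0.0158 roll 0.0004 tcp [ 0.5257 -0.2078  0.0346] grasp loc mm [-94.6  -1.5  53.5] nose loc [71.1  3.6 56.2] F loc [-0.7 -0.3  0. ] T loc [-0.01  0.01  0.02] w 0.396
x -35.0 -15.0 edges [[-0.1, 3.5], [-2.3, 3.3]] pred y 0.9 dy dz [-4.2  5. ] -> y -3.3 z 59.8
x 13.0 34.0 edges [[-1.8, 3.6], [-1.7, 3.9]] pred y 2.5 dy dz [-2.5 -1.3] -> y -0.0 z 54.3
```

Request:
move_arm([
  [[0,0,-0.005,0,0,0,0.034],[0,0,-0.01,0,0,0,0.034],[0,0,-0.02,0,0,0,0.034],[0,0,-0.03,0,0,0,0.034],[0,0,-0.03,0,0,0,0.034],[-0.02,0,-0.03,0,0,0,0.034],[-0.04,0,-0.02,0,0,0,0.034],[-0.04,0,0,0,0,0,0.034],[-0.04,0,0,0,0,0,0.034],[0,0,0,0,0,0,0.034],[0,0,0,0,0,0,0.034]],
])

```text
t: 30.1
eef_pos: [0.4495, -0.3273, 0.1779]
tool_rot: [-0.003, 0.877, 0.481, 0.007]
contact_force: [1.0, 0.3, -0.4]
gripper_width: 0.399
grasp_force: 0.0
```

Run:
```python
from h import *
from blk import P
o=st(); im=imaging.read_camera('wrist')[:,:,::-1]; cv2.imwrite('pics/w10.png',im)
t=np.arange(-130,-40,2.); q=np.array([proj('wrist',P(x,0,62),o) for x in t]).astype(np.float32)
v=cv2.remap(im,q[None,:,0].copy(),q[None,:,1].copy(),cv2.INTER_LINEAR)[0]
for a,b,c in zip(t,q,v): print(int(a),b.round(0).astype(int).tolist(),c.tolist(),end='; ')
```

```text
t 30.10 yaw 57.47 xz 0.0163 roll 0.0012 tcp [ 0.4495 -0.3273  0.1779] grasp loc mm [-236.3   -5.9  196.9] nose loc [-70.6  -0.8 199.6] F loc [ 0.8 -0.7 -0.4] T loc [-0.01  0.03 -0.01] w 0.399
-130 [253, 47] [126, 133, 145]; -128 [253, 44] [127, 133, 146]; -126 [253, 42] [123, 131, 143]; -124 [253, 39] [89, 92, 95]; -122 [253, 36] [140, 142, 139]; -120 [253, 33] [98, 95, 91]; -118 [253, 30] [94, 89, 85]; -116 [253, 27] [94, 89, 85]; -114 [253, 24] [93, 89, 85]; -112 [253, 21] [93, 89, 85]; -110 [253, 18] [93, 88, 85]; -108 [254, 15] [93, 88, 85]; -106 [254, 12] [93, 88, 85]; -104 [254, 9] [93, 88, 84]; -102 [254, 6] [91, 87, 84]; -100 [254, 3] [94, 89, 86]; -98 [254, 0] [55, 52, 49]; -96 [254, -3] [0, 0, 0]; -94 [254, -7] [0, 0, 0]; -92 [254, -10] [0, 0, 0]; -90 [254, -13] [0, 0, 0]; -88 [254, -16] [0, 0, 0]; -86 [254, -19] [0, 0, 0]; -84 [255, -22] [0, 0, 0]; -82 [255, -25] [0, 0, 0]; -80 [255, -29] [0, 0, 0]; -78 [255, -32] [0, 0, 0]; -76 [255, -35] [0, 0, 0]; -74 [255, -38] [0, 0, 0]; -72 [255, -42] [0, 0, 0]; -70 [255, -45] [0, 0, 0]; -68 [255, -48] [0, 0, 0]; -66 [255, -51] [0, 0, 0]; -64 [255, -55] [0, 0, 0]; -62 [255, -58] [0, 0, 0]; -60 [256, -61] [0, 0, 0]; -58 [256, -65] [0, 0, 0]; -56 [256, -68] [0, 0, 0]; -54 [256, -72] [0, 0, 0]; -52 [256, -75] [0, 0, 0]; -50 [256, -78] [0, 0, 0]; -48 [256, -82] [0, 0, 0]; -46 [256, -85] [0, 0, 0]; -44 [256, -89] [0, 0, 0]; -42 [256, -92] [0, 0, 0];
```

Request:
move_arm([
  [[0.02,0,0,0,0,0,0.034],[0.04,0,0,0,0,0,0.034],[0.03,0,0,0,0,0,0.034],[0.016,0,0,0,0,0,0.034],[0,0,0,0,0,0,0.034],[0,0,0,0,0,0,0.034]],
])

```text
t: 30.9
eef_pos: [0.5054, -0.2396, 0.1788]
tool_rot: [-0.003, 0.877, 0.48, 0.007]
contact_force: [0.9, 0.2, -0.1]
gripper_width: 0.397
grasp_force: 0.0
```

Run:
```python
from h import *
from blk import P
o=st(); im=imaging.read_camera('wrist')[:,:,::-1]; cv2.imwrite('pics/w11.png',im); print('cam',((cam('wrist',o)[2][:3,3])).round(3), proj('wrist',P(-61,0,66),o))
for y in (0,9,-9):
  t=np.arange(-75,-54,.5); q=np.array([proj('wrist',P(x,y,66),o) for x in t]).astype(np.float32)
  v=cv2.remap(im,q[None,:,0].copy(),q[None,:,1].copy(),cv2.INTER_LINEAR)[0]
  print(y,[(float(a),c.tolist()) for a,c in zip(t,v)])
t=np.arange(-45,78,2.); q=np.array([proj('wrist',P(x,0,59),o) for x in t]).astype(np.float32)
v=cv2.remap(im,q[None,:,0].copy(),q[None,:,1].copy(),cv2.INTER_LINEAR)[0]
print([(int(a),c.tolist()) for a,c in zip(t,v)])
```

```text
t 30.90 yaw 57.38 xz 0.0148 roll 0.0002 tcp [ 0.5054 -0.2396  0.1788] grasp loc mm [-132.4   -2.7  197.8] nose loc [ 33.3   2.2 200.3] F loc [ 0.7 -0.7 -0.1] T loc [-0.02  0.06 -0.02] w 0.397
cam [ 0.541 -0.183  0.322] [255.55301466  95.69349867]
0 [(-75.0, [162, 164, 161]), (-74.5, [161, 164, 161]), (-74.0, [161, 164, 161]), (-73.5, [161, 165, 161]), (-73.0, [161, 165, 161]), (-72.5, [160, 164, 161]), (-72.0, [144, 147, 144]), (-71.5, [122, 123, 122]), (-71.0, [97, 96, 95]), (-70.5, [92, 89, 88]), (-70.0, [92, 88, 87]), (-69.5, [93, 89, 88]), (-69.0, [86, 82, 81]), (-68.5, [75, 72, 72]), (-68.0, [63, 60, 61]), (-67.5, [57, 55, 56]), (-67.0, [54, 53, 54]), (-66.5, [54, 52, 53]), (-66.0, [54, 53, 54]), (-65.5, [56, 55, 55]), (-65.0, [60, 59, 59]), (-64.5, [71, 69, 68]), (-64.0, [81, 79, 77]), (-63.5, [88, 85, 83]), (-63.0, [87, 83, 82]), (-62.5, [83, 79, 78]), (-62.0, [75, 72, 72]), (-61.5, [72, 78, 65]), (-61.0, [75, 89, 63]), (-60.5, [85, 106, 68]), (-60.0, [91, 112, 71]), (-59.5, [94, 116, 73]), (-59.0, [95, 117, 74]), (-58.5, [94, 117, 74]), (-58.0, [94, 117, 74]), (-57.5, [94, 11
[... 2674 characters left out ...]
]), (-1, [93, 115, 74]), (1, [79, 138, 176]), (3, [65, 112, 147]), (5, [85, 148, 190]), (7, [20, 35, 46]), (9, [0, 0, 0]), (11, [0, 0, 0]), (13, [0, 0, 0]), (15, [0, 0, 0]), (17, [0, 0, 0]), (19, [0, 0, 0]), (21, [0, 0, 0]), (23, [0, 0, 0]), (25, [0, 0, 0]), (27, [0, 0, 0]), (29, [0, 0, 0]), (31, [0, 0, 0]), (33, [0, 0, 0]), (35, [0, 0, 0]), (37, [0, 0, 0]), (39, [0, 0, 0]), (41, [0, 0, 0]), (43, [0, 0, 0]), (45, [0, 0, 0]), (47, [0, 0, 0]), (49, [0, 0, 0]), (51, [0, 0, 0]), (53, [0, 0, 0]), (55, [0, 0, 0]), (57, [0, 0, 0]), (59, [0, 0, 0]), (61, [0, 0, 0]), (63, [0, 0, 0]), (65, [0, 0, 0]), (67, [0, 0, 0]), (69, [0, 0, 0]), (71, [0, 0, 0]), (73, [0, 0, 0]), (75, [0, 0, 0]), (77, [0, 0, 0])]
```

The collar (-71 to -62) meets the green face at -61.5 with no bright shaft showing between. It is seated and released, and nothing is touching it.

```bash
python3 -c "
from station import bot
print(bot.hand_in())"
```

```text
the job is handed in; nothing more can be done
None
```

The shaft is threaded through all three bearing blocks with its collar against the first block, then released and handed in at about 31 s; the highest push I read was about 15 N, well under 4 kg, and I did not re-photograph the loose items afterwards.

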